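# Unclamp the glued pencil box and stack the set

### The job

The dark pencil box has finished gluing in the jig: throw the red handle of the toggle clamp right over to release it. Stack all the closed pencil boxes, lids up, into one square, flush column on the white outline on the green mat, with the dark glued box on the very top, and once the jig is empty close the clamp again, handle upright. Leave the pots and the glue bottle where they stand.

Things in the scene. Friction and masses are not known exactly. Their poses are not given: they have to be found in the camera images.
- clamp_handle (a joint): toggle clamp handle angle: 0 = clamped, handle upright; grows as it is thrown away from the pressed box (towards the jig's +y) to the open stop at 1.25 rad. Over-centre at 0.3 rad: short of it the handle pulls itself shut (0.3 N m, some 3 N on the red grip), beyond it snaps open and stays (up to 0.6 N m to swing it back). The pressing arm swings 1.28 times as far, up and back
- handle_tip (a point): top end of the clamp's round red handle grip (22 mm diameter, 80 mm long, reaching from 45 to 125 mm from the handle pivot); 191 mm above the table when clamped
- handle_pivot (a point): hinge of the clamp handle, its axis along the jig's x; 118 mm along the jig's +y from the jig's origin and 66 mm above the table. The bracket below it spans y = 90 to 134 mm
- press_foot (a point): underside of the black rubber foot at the end of the steel pressing arm; when clamped it presses the glued box's lid at the jig's y = +30 mm. The arm (14 mm wide) is hinged at the jig's y = +100 mm, 62 mm above the table; when open it stands upright above that hinge, 145 mm high
- jig: fixed gluing jig: plywood board 18 mm thick, 130 (x) by 245 mm (y from -72 to +173). Origin on the table under the middle of the nest, z up. The nest holds the glued box with its long side along the jig's y, between 12 mm high end stops and four 10 mm high corner guides (16 mm long, at y = +-46 mm; the long sides are free between them). The box comes out only upwards
- mat: fixed green stacking mat, 150 (x) by 120 (y) by 3 mm, with a white outline of one box (long side along the mat's x) at its centre. Origin at the centre of its underside, z up
- glued_box: closed pencil box with dark wooden body, brown lid and brass inlay, same size and shape as the others: 112 (x) by 84 (y) by 34 mm, about 180 g, 62 mm wide between its two finger notches. Origin at the centre of its underside, z up, x along the long side. At the start it stands on the jig's board (18 mm above the table) under the clamp
- box_red: closed pencil box, pale wooden body and red lid, 112 (x) by 84 (y) by 34 mm, about 180 g. In the middle of each long side is a finger notch, 44 mm long, 11 mm deep and full height, so the box is 62 mm wide between them. Origin at the centre of its underside, z up, x along the long side. May be absent. Starts on the table
- box_blue: closed pencil box, pale wooden body and blue lid, 112 (x) by 84 (y) by 34 mm, about 180 g. In the middle of each long side is a finger notch, 44 mm long, 11 mm deep and full height, so the box is 62 mm wide between them. Origin at the centre of its underside, z up, x along the long side. May be absent. Starts on the table
- box_yellow: closed pencil box, pale wooden body and yellow lid, 112 (x) by 84 (y) by 34 mm, about 180 g. In the middle of each long side is a finger notch, 44 mm long, 11 mm deep and full height, so the box is 62 mm wide between them. Origin at the centre of its underside, z up, x along the long side. May be absent. Starts on the table
- box_white: closed pencil box, pale wooden body and white lid, 112 (x) by 84 (y) by 34 mm, about 180 g. In the middle of each long side is a finger notch, 44 mm long, 11 mm deep and full height, so the box is 62 mm wide between them. Origin at the centre of its underside, z up, x along the long side. May be absent. Starts on the table
- pencil_pot: bystander: aluminium pot of coloured pencils, 76 mm diameter, 85 mm high, pencils to 160 mm. Origin at the centre of its underside
- brush_pot: bystander: aluminium pot of paint brushes, 76 mm diameter, 85 mm high, brushes to 168 mm. Origin at the centre of its underside
- glue: bystander: white glue bottle, 52 mm diameter, 130 mm high. Origin at the centre of its underside

How it is judged (in metres and radians):
On the way, in this order (a step that is already met when the one before it is completed fails the run):
1. the clamp handle is thrown over centre to open (value of joint clamp_handle above 0.9 rad), for 0.2 s.
2. the clamp is closed again on the empty jig (value of joint clamp_handle below 0.15 rad and distance between glued_box and jig above 0.1 m), for 0.2 s.
At the end, for the whole second after the job is handed in: The clamp is closed again (handle within 0.15 rad of upright); every box present is at rest, lid up (within 0.06 rad of level), within 20 mm of the mat's centre and 0.12 rad of its long axis (either way round), within 10 mm sideways of the glued box, and the glued box is above all the others (value of joint clamp_handle below 0.15 rad and horizontal distance between each of box_red, box_blue, box_yellow, box_white, glued_box and mat below 0.02 m and angle between the x axis of each of box_red, box_blue, box_yellow, box_white, glued_box and the x axis of mat, either way round below 0.12 rad and angle between each of box_red, box_blue, box_yellow, box_white, glued_box's own z axis and vertical below 0.06 rad and linear speed of each of box_red, box_blue, box_yellow, box_white, glued_box below 0.02 m/s and horizontal distance between each of box_red, box_blue, box_yellow, box_white and glued_box below 0.01 m and z of glued_box in the frame of box_red above 0.025 m and z of glued_box in the frame of box_blue above 0.025 m and z of glued_box in the frame of box_yellow above 0.025 m and z of glued_box in the frame of box_white above 0.025 m); the robot touches nothing.
It fails at once if the pencil pot is moved more than 30 mm (distance of pencil_pot from where it was at the start of the episode above 0.03 m).
It fails at once if the brush pot is moved more than 30 mm (distance of brush_pot from where it was at the start of the episode above 0.03 m).
It fails at once if the glue is moved more than 30 mm (distance of glue from where it was at the start of the episode above 0.03 m).
Of box_red, box_blue, box_yellow, box_white only 3 to 4 are there at a start; the rules pass over those that are not, and their reading is None.
At some moment in a run one of box_red, box_blue, box_yellow, box_white may be knocked a few centimetres aside while the robot is not near it.
It also fails if it takes over 210 s, if anything falls off the work surface, if the arm or the gripper's body presses on something with over 40 N, if the wrist force passes 120 N, or if a joint passes its speed limit or range.

### The arm

A 6-joint arm with a two-finger parallel gripper is mounted at the origin on the work surface. World frame = base frame: x ahead of the robot, y to its left, z up, the work surface at z = 0. Lengths are in m, angles in degrees, forces in N, time in s.
With the tool pointing down it reaches from about 0.3 to 0.75 m from the base axis. Payload 8.5 kg.
Tool frame: the origin (TCP) lies at the very end of the fingers, on their centre line; the grasp point (between the pads) lies 19 mm behind it (env.hold_point_z is the distance from the TCP to the grasp point, in m); z points along the fingers, y is the line along which they close (so a half turn about z gives the same grasp; the last joint's range is limited). The gripper opens to 85 mm and grips with 20 to 120 N. Pads are 22 mm wide; open, the fingers measure 114 mm over their backs; the gripper's body (76 mm by 85 mm) begins 54 mm behind the grasp point. The pads swing forward as they close: fully open they stand 13 mm farther back than shut.
Start: joints at [-77.08, 21.807, 74.336, -0, 83.858, -12.336], TCP at [0.235, -0.497, 0.231] pointing down, gripper open.
Joint ranges: [-178.18, 178.18], [-50.72, 133.34], [12.68, 142.11], [-81.47, 261.47], [9.98, 163.14], [-165.26, 165.26]. Speed limits (degrees/s): [136.94, 136.94, 180, 180, 180, 180].

### API

Orientations are given as a 3x3 rotation matrix whose columns are the frame's x, y, z axes.
In Python, from rig import env, optics gives the robot as it stands.
- The arm moves only by the shell command python3 -m jog 'ROWS' [OPENING] [FORCE]. ROWS is JSON, a list of rows, each an object with "linear": the shift along the tool's x, y, z in units of 40 mm (1.0 is 40 mm), a list of three; "roll": the turn about the tool's z in units of 5 degrees (1.0 is 5 degrees). A call has 1 to 12 rows; each row shifts and turns the commanded pose from where the row before left it, along the tool's axes as they then stand; what a row does not reach is not made up. A row lasts 1/12 s, in which the tool goes at most 41.7 mm and 7.16 degrees, less where a joint would pass 70% of its speed; a pose out of reach is approached as far as the arm can. A call is refused whole if a number of a shift passes 1 or a number of a turn 1, either way. A call with a gripper value outside its range is refused whole. OPENING is the opening, from -1 (shut) to 1 (fully open), set as the call begins (- or left out, the last holds). The fingers move at their own pace and stop on an object; FORCE is the grip in N (left out, the last holds). Time passes only in rows, so rows that do not move let the fingers close. It gives the time, the measured TCP pose, the force, the opening and the grip force at its end, in the units of the state.
- env.observe(): the state, without advancing time (a new reading comes with each control period).
- optics.get_image(name): name is "scene" or "top" or "wrist"; returns the picture (480x640x3 uint8, red, green, blue); there is no depth.
- optics.calibration(name): a dict with "fov_y" (degrees; the focal length in pixels is half the picture's height over the tangent of half this angle, whatever the lens; pixels are square), "cx", "cy" (the principal point, pixels), "D" ([k1, k2, p1, p2, k3] as OpenCV has them; the pictures are not rectified), "T" (4x4, takes a point from camera to world coordinates). Camera axes: x right, y down, z forward; pixel columns grow to the right and rows downward; lengths in m; the calibration is good to about 2 mm. A picture is of the moment at which its call begins: read the wrist's pose just before it. calibration takes no time and is no camera call; for the wrist camera it gives the pose at the moment of the call.
- env.close_job(): hands the job in; it is judged then, once.
The state is a dict: "time_s": time; "q": joint angles; "qvel": joint speeds; "joint_efforts": joint torques, N m; "position": TCP position; "tool_rot": TCP orientation; "ft_force": force on the tool from outside, world axes, zero at the start; "wrist_torque": the same for the moment, N m; "grip_width": finger opening in m; "gripper_force": force on a finger pad.
Only numpy, scipy, OpenCV 4.12 (cv2) and the standard library are available. Lean on these libraries where they do the work, as an engineer would, in place of code of your own. Each camera call takes 0.05 s, during which the arm holds its last target. There are 200 camera calls.

## Working session

There is one attempt and no reset: what is moved stays moved. The work goes in short steps, Python scripts to look and compute and a shell command to move; the robot and the scene stay as the last step left them, time stands still between calls to the robot, and variables do not carry over. Pictures are saved under pics/ and viewed, at most 14 in all, crops included, and the job is handed in when it is done.

```bash
ls; mkdir -p pics; python3 - <<'E'
from rig import env, optics
import cv2
for n in("top","scene"):
    im=optics.get_image(n); cv2.imwrite(f"pics/{n}0.png",im[:,:,::-1])
    c=optics.calibration(n); print(n,c)
s=env.observe(); print(s["time_s"],s["position"],s["tool_rot"],env.hold_point_z,s["grip_width"])
E
```

```text
pics
top {'fov_y': 47.47275376504225, 'cx': 323.9269877990707, 'cy': 235.12957791379282, 'D': array([-0.10768946,  0.        ,  0.        ,  0.        ,  0.        ]), 'T': array([[ 0.00799804, -0.99615284,  0.0872671 ,  0.39544947],
       [-0.99993398, -0.00724727,  0.00891659,  0.03707234],
       [-0.00824984, -0.08733266, -0.99614504,  1.39155707],
       [ 0.        ,  0.        ,  0.        ,  1.        ]])}
scene {'fov_y': 46.541046575608895, 'cx': 318.237208952064, 'cy': 244.30094236425043, 'D': array([-0.07315261,  0.        ,  0.        ,  0.        ,  0.        ]), 'T': array([[-0.57564605,  0.60359529, -0.55163787,  1.36877064],
       [ 0.81752943,  0.41109522, -0.40329438,  0.66835243],
       [-0.0166509 , -0.68313501, -0.73010225,  1.26810927],
       [ 0.        ,  0.        ,  0.        ,  1.        ]])}
0.1 [ 0.23460685 -0.49718854  0.23078188] [[ 9.04413322e-01  4.26657312e-01 -2.86466908e-04]
 [ 4.26657324e-01 -9.04412517e-01  1.23618009e-03]
 [ 2.68341018e-04 -1.24024095e-03 -9.99999195e-01]] 0.0187 0.0853145391068103
```

View pics/top0.png

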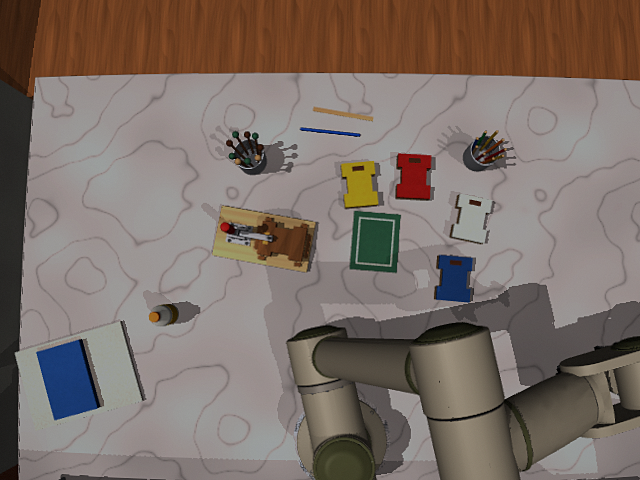

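View pics/scene0.png

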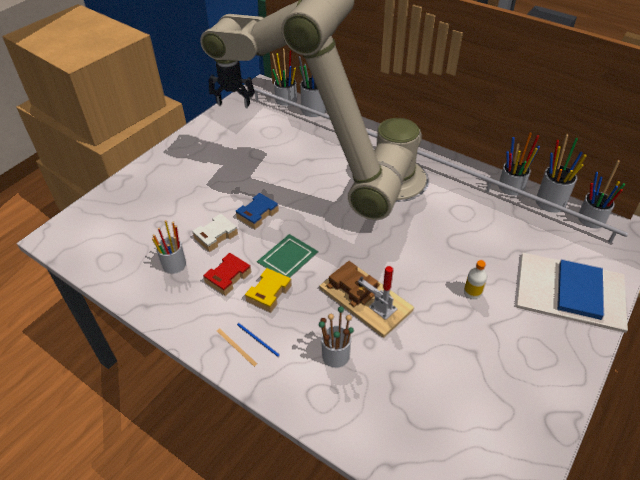

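```bash
cat > h.py <<'E'
from rig import env, optics
import cv2, numpy as np
def cam(n):
    c=optics.calibration(n); f=240/np.tan(np.radians(c["fov_y"]/2))
    return np.array([[f,0,c["cx"]],[0,f,c["cy"]],[0,0,1]]),np.array(c["D"]),np.array(c["T"])
def toworld(px,z,C):
    K,D,T=C; p=cv2.undistortPoints(np.float32(px).reshape(-1,1,2),K,D)[:,0]
    r=np.c_[p,np.ones(len(p))]@T[:3,:3].T; o=T[:3,3]
    return (o+r*((z-o[2])/r[:,2])[:,None])[:,:2]
def topix(P,C):
    K,D,T=C; R=T[:3,:3].T
    return cv2.projectPoints(np.float64(P).reshape(-1,1,3),cv2.Rodrigues(R)[0],-R@T[:3,3],K,D)[0][:,0]
R=dict(red=((0,150,70),(6,255,255)),blue=((105,120,60),(125,255,255)),yellow=((22,150,90),(34,255,255)),
 mat=((60,100,30),(90,255,160)),jig=((10,70,90),(24,200,255)),white=((25,8,130),(60,40,255)))
def rect(im,name,z,C,win=None):
    m=cv2.inRange(cv2.cvtColor(im,cv2.COLOR_RGB2HSV),*[np.array(v) for v in R[name]])
    if win is not None:
        w=np.zeros_like(m); x0,x1,y0,y1=win; w[y0:y1,x0:x1]=255; m&=w
    m=cv2.morphologyEx(m,cv2.MORPH_CLOSE,np.ones((3,3)))
    cs=cv2.findContours(m,cv2.RETR_EXTERNAL,cv2.CHAIN_APPROX_NONE)[0]
    if not cs: return None
    c=max(cs,key=cv2.contourArea)
    W=toworld(c[:,0],z,C)
    (x,y),(a,b),t=cv2.minAreaRect(np.float32(W*1000))
    if a<b: a,b,t=b,a,t+90
    return x/1000,y/1000,a,b,(t+90)%180-90   # angle of long side vs world x
E
python3 - <<'E'
from h import *
im=cv2.imread("pics/top0.png")[:,:,::-1].copy(); C=cam("top")
W=(180,520,130,320)
for n,z in dict(red=.034,blue=.034,yellow=.034,mat=.003,jig=.018).items(): print(n,np.round(rect(im,n,z,C,W),3))
h=cv2.cvtColor(im,cv2.COLOR_RGB2HSV)
print("whitelid",h[225,465:480:3],"table",h[225,500:510:3],h[190,440],h[253,310],"board",h[262,240],h[215,240])
cv2.imwrite("pics/c.png",cv2.resize(im[140:310,200:510,::-1],None,fx=2.5,fy=2.5,interpolation=2))
E
```

```text
red [  0.667  -0.176 112.035  82.424  -2.299]
blue [  0.409  -0.276 111.153  83.949  -4.649]
yellow [ 6.45000e-01 -3.80000e-02  1.11731e+02  8.41200e+01  5.68500e+00]
mat [ 5.03000e-01 -8.10000e-02  1.47625e+02  1.17778e+02 -4.35600e+00]
jig [5.07000e-01 2.02000e-01 2.44505e+02 1.30108e+02 8.01700e+01]
whitelid [[ 48   8 160]
 [ 45  10 159]
 [ 53   6 160]
 [ 48   8 159]
 [ 68   6 159]] table [[ 15   7 155]
 [ 18   8 156]
 [  0   5 157]
 [  8   7 156]] [  4  12 155] [10 31 75] board [  0  18 156] [ 18 122 155]
```

View pics/c.png

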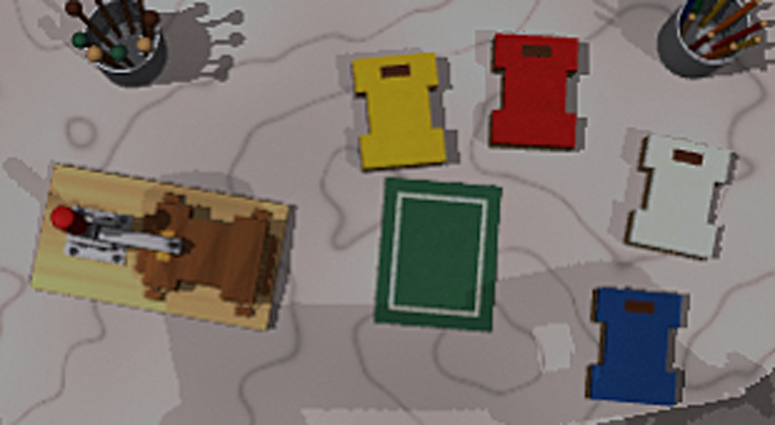

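```bash
cat >> h.py <<'E'
def plan(x,y,z,ya):
    """target TCP and direction (deg) of tool y (mod 180, nearest): roll then shift, in jog units"""
    s=env.observe(); T=np.array(s["tool_rot"]); a=np.degrees(np.arctan2(T[1,1],T[0,1]))
    d=(ya-a+90)%180-90; c,n=np.cos(np.radians(d)),np.sin(np.radians(d))
    T2=np.array([[c,-n,0],[n,c,0],[0,0,1]])@T
    v=T2.T@(np.array([x,y,z])-s["position"])/.04
    print("t",round(s["time_s"],1),"yang",round(a,2),"q6",round(s["q"][5]),"roll units",round(-d/5,2),"shift",np.round(v,2))
E
python3 - <<'E'
from h import *
plan(.518,.268,.231,-9.83)
im=cv2.imread("pics/top0.png")[:,:,::-1].copy(); C=cam("top")
R["white"]=((28,5,135),(90,40,255))
print(rect(cv2.medianBlur(im,3),"white",.034,C,(440,505,188,250)))
c=np.array([(645,135),(733,150),(716,258),(628,244)])/2.5+(200,140)-.2
W=toworld(c,.034,C);print(W,W.mean(0))
E
```

```text
t 0.1 yang -64.74 q6 -12 roll units -10.98 shift [20.06  3.71 -0.  ]
(0.5598533935546876, -0.32390765380859377, 118.41621398925781, 84.47908782958984, -10.97076416015625)
[[ 0.62166648 -0.28820628]
 [ 0.60731436 -0.3782787 ]
 [ 0.49749784 -0.35857041]
 [ 0.5109835  -0.26926872]] [ 0.55936555 -0.32358103]
```

```bash

python3 -m jog '[{"linear":[0,0,0],"roll":-1},{"linear":[0,0,0],"roll":-1},{"linear":[0,0,0],"roll":-1},{"linear":[0,0,0],"roll":-1},{"linear":[0,0,0],"roll":-1},{"linear":[0,0,0],"roll":-1},{"linear":[0,0,0],"roll":-1},{"linear":[0,0,0],"roll":-1},{"linear":[0,0,0],"roll":-1},{"linear":[0,0,0],"roll":-1},{"linear":[0,0,0],"roll":-1},{"linear":[0,0,0],"roll":0}]' 0
python3 -m jog '[{"linear":[0.9,0.17,0],"roll":0},{"linear":[0.9,0.17,0],"roll":0},{"linear":[0.9,0.17,0],"roll":0},{"linear":[0.9,0.17,0],"roll":0},{"linear":[0.9,0.17,0],"roll":0},{"linear":[0.9,0.17,0],"roll":0},{"linear":[0.9,0.17,0],"roll":0},{"linear":[0.9,0.17,0],"roll":0},{"linear":[0.9,0.17,0],"roll":0},{"linear":[0.9,0.17,0],"roll":0},{"linear":[0.9,0.17,0],"roll":0}]'
python3 -m jog '[{"linear":[0.9,0.17,0],"roll":0},{"linear":[0.9,0.17,0],"roll":0},{"linear":[0.9,0.17,0],"roll":0},{"linear":[0.9,0.17,0],"roll":0},{"linear":[0.9,0.17,0],"roll":0},{"linear":[0.9,0.17,0],"roll":0},{"linear":[0.9,0.17,0],"roll":0},{"linear":[0.9,0.17,0],"roll":0},{"linear":[0.9,0.17,0],"roll":0},{"linear":[0,0,0],"roll":0},{"linear":[0,0,0],"roll":0}]'
python3 - <<'E'
from h import *
plan(.518,.268,.152,-9.83)
cv2.imwrite("pics/w1.png",optics.get_image("wrist")[:,:,::-1])
print(topix([[.518,.268,.191]],cam("wrist")))
E
```

```text
time_s: 1.1
position: [0.2346, -0.4973, 0.231]
tool_rot: [[0.166, 0.986, -0.0], [0.986, -0.166, 0.001], [0.001, -0.0, -1.0]]
ft_force: [0.2, -0.2, -0.0]
grip_width: 0.0426
gripper_force: 0.0
time_s: 2.02
position: [0.3755, -0.118, 0.2314]
tool_rot: [[0.173, 0.985, 0.0], [0.985, -0.173, -0.0], [-0.0, 0.0, -1.0]]
ft_force: [1.0, -1.5, 0.0]
grip_width: 0.0428
gripper_force: 0.0
time_s: 2.93
position: [0.4905, 0.1905, 0.2306]
tool_rot: [[0.169, 0.986, -0.001], [0.986, -0.169, -0.0], [-0.0, -0.001, -1.0]]
ft_force: [0.7, -0.0, 0.1]
grip_width: 0.0428
gripper_force: 0.0
t 2.9 yang -9.72 q6 18 roll units 0.02 shift [2.03 0.35 1.96]
[[365.06901657 108.99236233]]
```

View pics/w1.png

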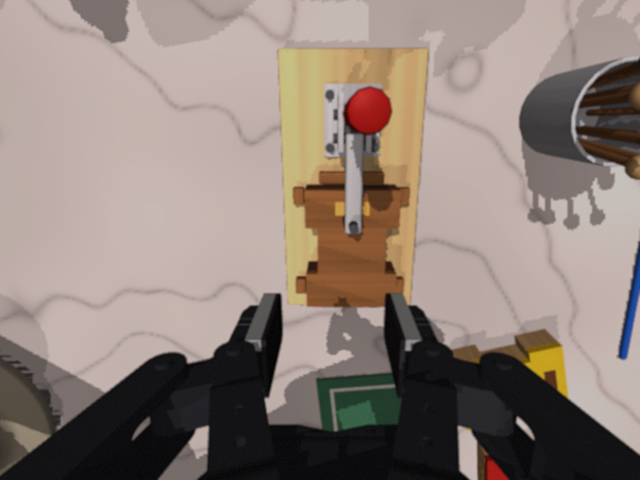

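```bash

python3 -m jog '[{"linear":[0.7,0.13,0],"roll":0},{"linear":[0.7,0.13,0],"roll":0},{"linear":[0.65,0.12,0],"roll":0},{"linear":[0,0,0.5],"roll":0},{"linear":[0,0,0.5],"roll":0},{"linear":[0,0,0.5],"roll":0},{"linear":[0,0,0.45],"roll":0},{"linear":[0,0,0],"roll":0},{"linear":[0,0,0],"roll":0}]'
python3 -m jog '[{"linear":[0,0,0],"roll":0},{"linear":[0,0,0],"roll":0},{"linear":[0,0,0],"roll":0},{"linear":[0,0,0],"roll":0},{"linear":[0,0,0],"roll":0},{"linear":[0,0,0],"roll":0}]' -1 25
python3 - <<'E'
from h import *
plan(.518,.268,.152,-9.83)
prev=None
for t in np.arange(0,1.31,.13):
    print(round(t,2),np.round(.105/.04*np.array([np.sin(t),1-np.cos(t)]),2))
E
```

```text
time_s: 3.73
position: [0.5194, 0.2663, 0.1534]
tool_rot: [[0.172, 0.985, -0.001], [0.985, -0.172, -0.0], [-0.001, -0.001, -1.0]]
ft_force: [0.5, -0.3, 0.2]
grip_width: 0.0427
gripper_force: 0.0
time_s: 4.23
position: [0.5205, 0.267, 0.155]
tool_rot: [[0.17, 0.985, 0.004], [0.985, -0.17, -0.0], [0.001, 0.004, -1.0]]
ft_force: [2.7, -3.8, 6.2]
grip_width: 0.0213
gripper_force: 26.1
t 4.2 yang -9.78 q6 25 roll units 0.01 shift [ 0.01 -0.07  0.07]
0.0 [0. 0.]
0.13 [0.34 0.02]
0.26 [0.67 0.09]
0.39 [1.  0.2]
0.52 [1.3  0.35]
0.65 [1.59 0.54]
0.78 [1.85 0.76]
0.91 [2.07 1.01]
1.04 [2.26 1.3 ]
1.17 [2.42 1.6 ]
1.3 [2.53 1.92]
```

```bash

python3 -m jog '[{"linear":[0.34,0,0.02],"roll":0},{"linear":[0.33,0,0.07],"roll":0},{"linear":[0.33,0,0.11],"roll":0},{"linear":[0.30,0,0.15],"roll":0},{"linear":[0.29,0,0.19],"roll":0},{"linear":[0.26,0,0.22],"roll":0},{"linear":[0.22,0,0.25],"roll":0},{"linear":[0.19,0,0.29],"roll":0},{"linear":[0.16,0,0.30],"roll":0},{"linear":[0.06,0,0.15],"roll":0},{"linear":[0,0,0],"roll":0},{"linear":[0,0,0],"roll":0}]'
python3 -m jog '[{"linear":[0,0,0],"roll":0},{"linear":[0,0,0],"roll":0},{"linear":[0,0,0],"roll":0},{"linear":[0,0,0],"roll":0},{"linear":[0,0,0],"roll":0}]' 0.3
python3 -m jog '[{"linear":[0,0,-0.4],"roll":0},{"linear":[0,0,-0.7],"roll":0},{"linear":[0,0,-0.8],"roll":0},{"linear":[0,0,-0.9],"roll":0},{"linear":[0,0,-0.8],"roll":0},{"linear":[0,0,-0.6],"roll":0},{"linear":[0,0,0],"roll":0}]'
python3 - <<'E'
from h import *
plan(.518,.268,.23,-9.83)
cv2.imwrite("pics/t2.png",cv2.resize(optics.get_image("scene")[180:400,120:480,::-1],None,fx=2,fy=2))
E
```

```text
time_s: 5.23
position: [0.5377, 0.3665, 0.083]
tool_rot: [[0.169, 0.986, 0.003], [0.986, -0.169, 0.002], [0.003, 0.003, -1.0]]
ft_force: [8.0, 4.5, -2.3]
grip_width: 0.0212
gripper_force: 24.5
time_s: 5.65
position: [0.5359, 0.3652, 0.0833]
tool_rot: [[0.169, 0.986, -0.001], [0.986, -0.169, -0.0], [-0.0, -0.001, -1.0]]
ft_force: [0.0, 0.1, 0.4]
grip_width: 0.0558
gripper_force: 0.0
time_s: 6.23
position: [0.5373, 0.3658, 0.2574]
tool_rot: [[0.169, 0.986, 0.009], [0.986, -0.169, 0.004], [0.006, 0.008, -1.0]]
ft_force: [-0.1, -0.7, 0.7]
grip_width: 0.0557
gripper_force: 0.0
t 6.2 yang -9.74 q6 34 roll units 0.02 shift [-2.49 -0.06  0.67]
```

View pics/t2.png

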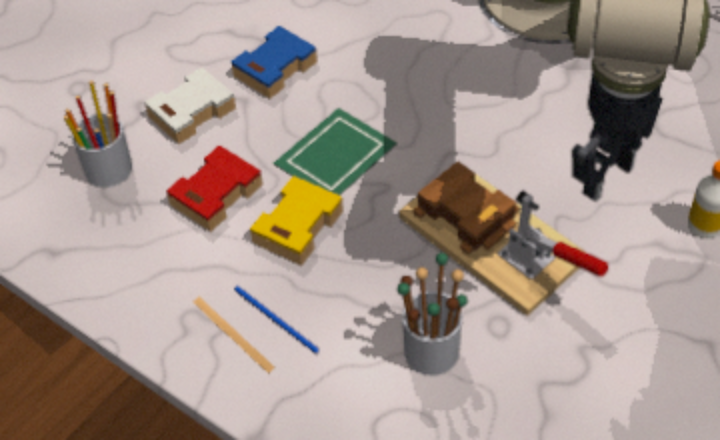

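```bash
python3 - <<'E'
from h import *
C=cam("top"); im=optics.get_image("top")
print(np.round(rect(im,"yellow",.034,C,(180,520,130,320)),3)); r=rect(im,"yellow",.034,C,(180,520,130,320))
plan(r[0],r[1],.23,r[4]-90)
E
```

```text
[ 6.45000e-01 -3.80000e-02  1.11957e+02  8.38650e+01  5.70500e+00]
t 6.3 yang -9.75 q6 34 roll units 14.91 shift [ 1.71 10.31  0.56]
```

```bash

python3 -m jog '[{"linear":[0,0,0],"roll":1},{"linear":[0,0,0],"roll":1},{"linear":[0,0,0],"roll":1},{"linear":[0,0,0],"roll":1},{"linear":[0,0,0],"roll":1},{"linear":[0,0,0],"roll":1},{"linear":[0,0,0],"roll":1},{"linear":[0,0,0],"roll":1},{"linear":[0,0,0],"roll":1},{"linear":[0,0,0],"roll":1},{"linear":[0,0,0],"roll":1},{"linear":[0,0,0],"roll":1}]' 0.7 60 | head -1
python3 -m jog '[{"linear":[0,0,0],"roll":1},{"linear":[0,0,0],"roll":1},{"linear":[0,0,0],"roll":0.9},{"linear":[0.17,0.95,0],"roll":0},{"linear":[0.17,0.95,0],"roll":0},{"linear":[0.17,0.95,0],"roll":0},{"linear":[0.17,0.95,0],"roll":0},{"linear":[0.17,0.95,0],"roll":0},{"linear":[0.17,0.95,0],"roll":0},{"linear":[0.17,0.95,0],"roll":0},{"linear":[0.17,0.95,0],"roll":0},{"linear":[0.17,0.95,0],"roll":0}]'|head -1
python3 -m jog '[{"linear":[0.17,0.95,0],"roll":0},{"linear":[0,0.8,0.5],"roll":0},{"linear":[0,0,0],"roll":0},{"linear":[0,0,0],"roll":0}]'
python3 - <<'E'
from h import *
plan(.645,-.038,.006,-84.3)
E
```

```text
time_s: 7.33
time_s: 8.33
time_s: 8.67
position: [0.6443, -0.0393, 0.2282]
tool_rot: [[0.995, 0.097, -0.006], [0.097, -0.995, 0.002], [-0.006, -0.002, -1.0]]
ft_force: [-0.2, 0.7, 0.2]
grip_width: 0.0725
gripper_force: 0.0
t 8.7 yang -84.41 q6 70 roll units -0.02 shift [ 0.05 -0.02  5.56]
```

```bash

python3 -m jog '[{"linear":[0.05,0,0.8],"roll":0},{"linear":[0,0,0.9],"roll":0},{"linear":[0,0,0.9],"roll":0},{"linear":[0,0,0.9],"roll":0},{"linear":[0,0,0.9],"roll":0},{"linear":[0,0,0.7],"roll":0},{"linear":[0,0,0.45],"roll":0},{"linear":[0,0,0],"roll":0},{"linear":[0,0,0],"roll":0}]' | tail -3
python3 -m jog '[{"linear":[0,0,0],"roll":0},{"linear":[0,0,0],"roll":0},{"linear":[0,0,0],"roll":0},{"linear":[0,0,0],"roll":0},{"linear":[0,0,0],"roll":0},{"linear":[0,0,0],"roll":0}]' -1 50
python3 -m jog '[{"linear":[0,0,-0.4],"roll":0},{"linear":[0,0,-0.8],"roll":0},{"linear":[0,0,-0.6],"roll":0},{"linear":[0,0,-0.5],"roll":0},{"linear":[0,0,0],"roll":0},{"linear":[0,0,0],"roll":0}]'
python3 - <<'E'
from h import *
plan(.503,-.081,.010,-94.36)
E
```

```text
ft_force: [0.6, -0.7, -0.0]
grip_width: 0.0726
gripper_force: 0.0
time_s: 9.92
position: [0.648, -0.0374, 0.0113]
tool_rot: [[0.995, 0.101, 0.003], [0.101, -0.995, -0.0], [0.003, 0.001, -1.0]]
ft_force: [-1.2, 1.3, 6.2]
grip_width: 0.0605
gripper_force: 57.5
time_s: 10.42
position: [0.6473, -0.0376, 0.1021]
tool_rot: [[0.995, 0.1, 0.002], [0.1, -0.995, -0.0], [0.002, 0.001, -1.0]]
ft_force: [-0.1, 0.3, -2.7]
grip_width: 0.0603
gripper_force: 56.5
t 10.4 yang -84.24 q6 70 roll units 2.02 shift [-3.52  1.36  2.3 ]
```

```bash

python3 -m jog '[{"linear":[0,0,0],"roll":1},{"linear":[0,0,0],"roll":1},{"linear":[-0.7,0.27,0],"roll":0},{"linear":[-0.7,0.27,0],"roll":0},{"linear":[-0.7,0.27,0],"roll":0},{"linear":[-0.7,0.27,0],"roll":0},{"linear":[-0.67,0.27,0],"roll":0},{"linear":[0,0,0],"roll":0},{"linear":[0,0,0],"roll":0}]' | head -1
python3 - <<'E'
from h import *
plan(.505,-.081,.0155,-94.36)
C=cam("top"); im=optics.get_image("top"); cv2.imwrite("pics/t3.png",im[:,:,::-1]); print([np.round(rect(im,n,.034,C,(180,520,130,320)),3) for n in("red","blue")])
E
```

```text
time_s: 11.17
t 11.2 yang -94.33 q6 72 roll units 0.01 shift [ 0.04 -0.01  2.12]
[array([  0.667,  -0.176, 112.035,  82.424,  -2.299]), array([  0.409,  -0.277, 110.492,  81.778,  -4.654])]
```

```bash

python3 -m jog '[{"linear":[0.04,0,0.5],"roll":0},{"linear":[0,0,0.6],"roll":0},{"linear":[0,0,0.5],"roll":0},{"linear":[0,0,0.3],"roll":0},{"linear":[0,0,0.2],"roll":0},{"linear":[0,0,0],"roll":0},{"linear":[0,0,0],"roll":0},{"linear":[0,0,0],"roll":0}]' | sed -n 2,4p
python3 -m jog '[{"linear":[0,0,0],"roll":0},{"linear":[0,0,0],"roll":0},{"linear":[0,0,0],"roll":0},{"linear":[0,0,0],"roll":0}]' 0.7
python3 -m jog '[{"linear":[0,0,-0.4],"roll":0},{"linear":[0,0,-0.9],"roll":0},{"linear":[0,0,-1],"roll":0},{"linear":[0,0,-1],"roll":0},{"linear":[0,0,-0.7],"roll":0},{"linear":[0,0,0],"roll":0},{"linear":[0,0,0],"roll":0}]'|head -1
python3 - <<'E'
from h import *
plan(.667,-.176,.175,-92.3)
E
```

```text
position: [0.507, -0.0814, 0.0179]
tool_rot: [[0.997, -0.074, 0.001], [-0.074, -0.997, -0.0], [0.001, 0.0, -1.0]]
ft_force: [-0.6, -0.7, -1.8]
time_s: 12.22
position: [0.5066, -0.0815, 0.0177]
tool_rot: [[0.997, -0.074, 0.001], [-0.074, -0.997, -0.0], [0.001, 0.0, -1.0]]
ft_force: [-0.1, -0.8, -0.2]
grip_width: 0.0729
gripper_force: 0.0
time_s: 12.8
t 12.8 yang -94.24 q6 72 roll units -0.39 shift [4.1  2.2  0.11]
```

```bash

python3 -m jog '[{"linear":[0,0,0],"roll":-0.4},{"linear":[0.8,0.44,0],"roll":0},{"linear":[0.8,0.44,0],"roll":0},{"linear":[0.8,0.44,0],"roll":0},{"linear":[0.8,0.44,0],"roll":0},{"linear":[0.8,0.44,0],"roll":0},{"linear":[0.1,0,0.11],"roll":0},{"linear":[0,0,0],"roll":0},{"linear":[0,0,0],"roll":0},{"linear":[0,0,0],"roll":0}]' | head -1
python3 - <<'E'
from h import *
plan(.667,-.176,.01,-92.3)
E
```

```text
time_s: 13.63
t 13.6 yang -92.22 q6 68 roll units 0.02 shift [0.03 0.03 4.06]
```

```bash

python3 -m jog '[{"linear":[0.02,0.03,0.8],"roll":0},{"linear":[0,0,0.9],"roll":0},{"linear":[0,0,0.9],"roll":0},{"linear":[0,0,0.9],"roll":0},{"linear":[0,0,0.5],"roll":0},{"linear":[0,0,0],"roll":0},{"linear":[0,0,0],"roll":0}]' | sed -n '2p;4p'
python3 -m jog '[{"linear":[0,0,0],"roll":0},{"linear":[0,0,0],"roll":0},{"linear":[0,0,0],"roll":0},{"linear":[0,0,0],"roll":0},{"linear":[0,0,0],"roll":0},{"linear":[0,0,0],"roll":0}]' -1 50
python3 -m jog '[{"linear":[0,0,-0.4],"roll":0},{"linear":[0,0,-0.8],"roll":0},{"linear":[0,0,-0.8],"roll":0},{"linear":[0,0,-0.6],"roll":0},{"linear":[0,0,0],"roll":0},{"linear":[0,0,0],"roll":0}]'
python3 - <<'E'
from h import *
plan(.504,-.081,.0515,-94.36)
E
```

```text
position: [0.667, -0.1765, 0.0134]
ft_force: [0.8, 0.1, 1.2]
time_s: 14.72
position: [0.6686, -0.1774, 0.016]
tool_rot: [[0.999, -0.039, 0.004], [-0.039, -0.999, -0.002], [0.004, 0.002, -1.0]]
ft_force: [-1.7, -0.1, 7.5]
grip_width: 0.0607
gripper_force: 57.4
time_s: 15.22
position: [0.668, -0.1771, 0.1192]
tool_rot: [[0.999, -0.039, 0.004], [-0.039, -0.999, -0.002], [0.004, 0.001, -1.0]]
ft_force: [0.8, 0.6, -3.1]
grip_width: 0.0607
gripper_force: 56.4
t 15.2 yang -92.24 q6 68 roll units 0.42 shift [-4.28 -2.09  1.67]
```

```bash
python3 - <<'E'
from h import *
C=cam("top"); im=optics.get_image("top"); cv2.imwrite("pics/t4.png",im[:,:,::-1]); print(np.round(rect(im,"yellow",.037,C,(180,520,130,320)),3),np.round(rect(im,"blue",.034,C,(180,520,130,320)),3))
C=cam("scene"); im=optics.get_image("scene"); cv2.imwrite("pics/s4.png",im[:,:,::-1]);print(np.round(rect(im,"yellow",.037,C),3))
E
```

```text
[ 5.1300e-01 -5.8000e-02  9.8691e+01  4.0525e+01 -3.4290e+00] [  0.409  -0.276 110.333  83.543  -4.834]
[ 5.10000e-01 -7.70000e-02  1.15076e+02  8.72480e+01 -4.27500e+00]
```

View pics/t4.png

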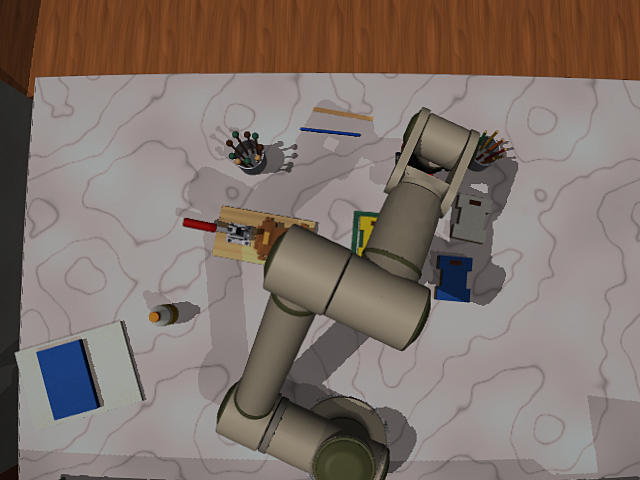

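```bash
python3 - <<'E'
from h import *
C=cam("scene"); im=cv2.imread("pics/scene0.png")[:,:,::-1].copy()
for n,z in(("yellow",.034),("mat",.003),("red",.034),("blue",.034)):print(n,np.round(rect(im,n,z,C,(130,430,180,340)),3))
E
```

```text
yellow [ 6.51000e-01 -3.70000e-02  1.15211e+02  8.63500e+01  5.47300e+00]
mat [ 5.07000e-01 -8.00000e-02  1.46362e+02  1.16363e+02 -4.37200e+00]
red [  0.672  -0.174 113.934  86.967  -2.447]
blue [  0.414  -0.275 114.842  87.07   -4.591]
```

```bash

python3 -m jog '[{"linear":[0,0,0],"roll":0.42},{"linear":[-0.7,-0.35,0],"roll":0},{"linear":[-0.7,-0.35,0],"roll":0},{"linear":[-0.7,-0.35,0],"roll":0},{"linear":[-0.7,-0.35,0],"roll":0},{"linear":[-0.7,-0.35,0],"roll":0},{"linear":[-0.74,-0.34,0],"roll":0},{"linear":[0,0,0],"roll":0},{"linear":[0,0,0],"roll":0},{"linear":[0,0,0],"roll":0}]' | head -1
python3 - <<'E'
from h import *
plan(.505,-.081,.054,-94.36)
E
```

```text
time_s: 16.15
t 16.1 yang -94.35 q6 72 roll units 0.0 shift [-0.    0.    1.56]
```

```bash

python3 -m jog '[{"linear":[0,0,0.4],"roll":0},{"linear":[0,0,0.5],"roll":0},{"linear":[0,0,0.35],"roll":0},{"linear":[0,0,0.2],"roll":0},{"linear":[0,0,0.12],"roll":0},{"linear":[0,0,0],"roll":0},{"linear":[0,0,0],"roll":0},{"linear":[0,0,0],"roll":0}]' | sed -n '2p;4p'
python3 -m jog '[{"linear":[0,0,0],"roll":0},{"linear":[0,0,0],"roll":0},{"linear":[0,0,0],"roll":0},{"linear":[0,0,0],"roll":0}]' 0.7 | sed -n '2p;4p'
python3 -m jog '[{"linear":[0,0,-0.4],"roll":0},{"linear":[0,0,-0.9],"roll":0},{"linear":[0,0,-1],"roll":0},{"linear":[0,0,-0.8],"roll":0},{"linear":[0,0,0],"roll":0},{"linear":[0,0,0],"roll":0}]'|head -1
python3 - <<'E'
from h import *
plan(.409,-.2765,.175,-94.7)
E
```

```text
position: [0.5053, -0.0811, 0.0544]
ft_force: [0.2, 0.3, -2.0]
position: [0.5049, -0.0808, 0.0543]
ft_force: [1.1, -0.6, 0.8]
time_s: 17.65
t 17.6 yang -94.34 q6 72 roll units 0.07 shift [-2.    5.07  0.11]
```

```bash

python3 -m jog '[{"linear":[-0.35,0.85,0],"roll":0.07},{"linear":[-0.35,0.85,0],"roll":0},{"linear":[-0.35,0.85,0],"roll":0},{"linear":[-0.35,0.85,0],"roll":0},{"linear":[-0.3,0.85,0],"roll":0},{"linear":[-0.3,0.82,0],"roll":0},{"linear":[0,0,0],"roll":0},{"linear":[0,0,0],"roll":0},{"linear":[0,0,0],"roll":0}]' | head -1
python3 - <<'E'
from h import *
C=cam("scene"); im=optics.get_image("scene"); cv2.imwrite("pics/s5.png",im[:,:,::-1])
for n,z in(("red",.071),("blue",.034)):
    r=rect(im,n,z,C,(130,430,180,340)); print(n,np.round(r,3))
plan(.409,-.2765,.010,-94.7)
E
```

```text
time_s: 18.4
red [ 5.11000e-01 -7.60000e-02  1.14622e+02  8.66080e+01 -4.34100e+00]
blue [  0.415  -0.274 113.516  85.425  -4.87 ]
t 18.4 yang -94.65 q6 47 roll units 0.01 shift [0.02 0.03 4.18]
```

```bash

python3 -m jog '[{"linear":[0.02,0.03,0.8],"roll":0},{"linear":[0,0,0.9],"roll":0},{"linear":[0,0,0.9],"roll":0},{"linear":[0,0,0.9],"roll":0},{"linear":[0,0,0.6],"roll":0},{"linear":[0,0,0.05],"roll":0},{"linear":[0,0,0],"roll":0},{"linear":[0,0,0],"roll":0}]' | sed -n '2p;4p'
python3 -m jog '[{"linear":[0,0,0],"roll":0},{"linear":[0,0,0],"roll":0},{"linear":[0,0,0],"roll":0},{"linear":[0,0,0],"roll":0},{"linear":[0,0,0],"roll":0},{"linear":[0,0,0],"roll":0}]' -1 50
python3 -m jog '[{"linear":[0,0,-0.4],"roll":0},{"linear":[0,0,-0.9],"roll":0},{"linear":[0,0,-0.9],"roll":0},{"linear":[0,0,-0.9],"roll":0},{"linear":[0,0,-0.5],"roll":0},{"linear":[0,0,0],"roll":0},{"linear":[0,0,0],"roll":0}]'
python3 - <<'E'
from h import *
plan(.505,-.081,.100,-94.36)
E
```

```text
position: [0.4101, -0.2776, 0.0133]
ft_force: [0.1, 0.1, 0.4]
time_s: 19.62
position: [0.4102, -0.2781, 0.0142]
tool_rot: [[0.997, -0.082, 0.003], [-0.082, -0.997, -0.003], [0.003, 0.002, -1.0]]
ft_force: [1.2, 2.3, 6.4]
grip_width: 0.0608
gripper_force: 55.2
time_s: 20.2
position: [0.4094, -0.2777, 0.1575]
tool_rot: [[0.997, -0.082, 0.002], [-0.082, -0.997, -0.002], [0.002, 0.002, -1.0]]
ft_force: [-0.0, 0.2, -2.1]
grip_width: 0.0606
gripper_force: 55.9
t 20.2 yang -94.68 q6 47 roll units -0.06 shift [ 2.   -5.09  1.43]
```

```bash

python3 -m jog '[{"linear":[0.33,-0.85,0],"roll":-0.06},{"linear":[0.33,-0.85,0],"roll":0},{"linear":[0.33,-0.85,0],"roll":0},{"linear":[0.33,-0.85,0],"roll":0},{"linear":[0.34,-0.85,0],"roll":0},{"linear":[0.34,-0.84,0],"roll":0},{"linear":[0,0,0],"roll":0},{"linear":[0,0,0],"roll":0},{"linear":[0,0,0],"roll":0}]' | head -1
python3 - <<'E'
from h import *
plan(.5055,-.080,.0865,-94.36)
E
```

```text
time_s: 20.95
t 20.9 yang -94.37 q6 72 roll units -0.0 shift [ 0.03 -0.02  1.71]
```

```bash

python3 -m jog '[{"linear":[0.03,-0.02,0.4],"roll":0},{"linear":[0,0,0.5],"roll":0},{"linear":[0,0,0.4],"roll":0},{"linear":[0,0,0.27],"roll":0},{"linear":[0,0,0.15],"roll":0},{"linear":[0,0,0],"roll":0},{"linear":[0,0,0],"roll":0},{"linear":[0,0,0],"roll":0}]' | sed -n '2p;4p'
python3 -m jog '[{"linear":[0,0,0],"roll":0},{"linear":[0,0,0],"roll":0},{"linear":[0,0,0],"roll":0},{"linear":[0,0,0],"roll":0}]' 0.7 | sed -n '2p;4p'
python3 -m jog '[{"linear":[0,0,-0.4],"roll":0},{"linear":[0,0,-0.9],"roll":0},{"linear":[0,0,-1],"roll":0},{"linear":[0,0,-0.5],"roll":0},{"linear":[0,0,0],"roll":0},{"linear":[0,0,0],"roll":0}]'|head -1
python3 - <<'E'
from h import *
plan(.5595,-.3236,.195,-100.4)
E
```

```text
position: [0.5063, -0.0807, 0.0879]
ft_force: [0.4, -0.2, -2.2]
position: [0.5063, -0.0803, 0.0877]
ft_force: [0.8, 1.0, 0.1]
time_s: 22.45
t 22.4 yang -94.38 q6 72 roll units 1.2 shift [2.41 5.74 0.14]
```

```bash

python3 -m jog '[{"linear":[0,0,0],"roll":0.6},{"linear":[0,0,0],"roll":0.6},{"linear":[0.35,0.82,0],"roll":0},{"linear":[0.35,0.82,0],"roll":0},{"linear":[0.35,0.82,0],"roll":0},{"linear":[0.35,0.82,0],"roll":0},{"linear":[0.35,0.82,0],"roll":0},{"linear":[0.35,0.82,0],"roll":0},{"linear":[0.31,0.82,0.14],"roll":0},{"linear":[0,0,0],"roll":0},{"linear":[0,0,0],"roll":0},{"linear":[0,0,0],"roll":0}]' | head -1
python3 - <<'E'
from h import *
C=cam("scene"); im=optics.get_image("scene"); cv2.imwrite("pics/s6.png",im[:,:,::-1])
print(np.round(rect(im,"blue",.105,C,(130,430,180,340)),3))
plan(.5595,-.3236,.01,-100.4)
C=cam("wrist"); im=optics.get_image("wrist").copy()
o=np.array([[56,42],[22,42],[22,31],[-22,31],[-22,42],[-56,42],[-56,-42],[-22,-42],[-22,-31],[22,-31],[22,-42],[56,-42]])/1000
a=np.radians(-10.4); P=o@np.array([[np.cos(a),np.sin(a)],[-np.sin(a),np.cos(a)]])+(.5595,-.3236)
cv2.polylines(im,[np.int32(topix(np.c_[P,np.full(12,.034)],C))],True,(255,0,255),1)
cv2.imwrite("pics/w6.png",im[:,:,::-1])
E
```

```text
time_s: 23.45
[ 5.10000e-01 -7.60000e-02  1.14633e+02  8.55330e+01 -3.92600e+00]
t 23.5 yang -100.35 q6 60 roll units 0.01 shift [0.02 0.03 4.57]
```

View pics/w6.png

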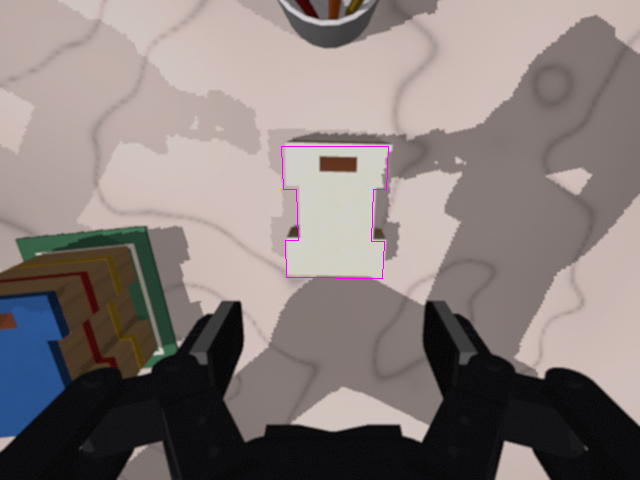

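```bash

python3 -m jog '[{"linear":[0.02,0.03,0.8],"roll":0},{"linear":[0,0,0.9],"roll":0},{"linear":[0,0,0.9],"roll":0},{"linear":[0,0,0.9],"roll":0},{"linear":[0,0,0.8],"roll":0},{"linear":[0,0,0.27],"roll":0},{"linear":[0,0,0],"roll":0},{"linear":[0,0,0],"roll":0}]' | sed -n '2p;4p'
python3 -m jog '[{"linear":[0,0,0],"roll":0},{"linear":[0,0,0],"roll":0},{"linear":[0,0,0],"roll":0},{"linear":[0,0,0],"roll":0},{"linear":[0,0,0],"roll":0},{"linear":[0,0,0],"roll":0}]' -1 50
python3 -m jog '[{"linear":[0,0,-0.4],"roll":0},{"linear":[0,0,-0.9],"roll":0},{"linear":[0,0,-0.9],"roll":0},{"linear":[0,0,-0.9],"roll":0},{"linear":[0,0,-0.9],"roll":0},{"linear":[0,0,-0.5],"roll":0},{"linear":[0,0,0],"roll":0},{"linear":[0,0,0],"roll":0}]'
python3 - <<'E'
from h import *
plan(.5055,-.0805,.12,-94.36)
E
```

```text
position: [0.5608, -0.3247, 0.0123]
ft_force: [0.7, -0.1, 0.5]
time_s: 24.72
position: [0.5613, -0.3255, 0.0139]
tool_rot: [[0.984, -0.18, 0.004], [-0.18, -0.984, -0.003], [0.004, 0.003, -1.0]]
ft_force: [-0.6, 1.2, 7.0]
grip_width: 0.0607
gripper_force: 55.4
time_s: 25.38
position: [0.5602, -0.3248, 0.1928]
tool_rot: [[0.984, -0.18, 0.003], [-0.18, -0.984, -0.002], [0.003, 0.002, -1.0]]
ft_force: [-0.0, 0.4, -1.3]
grip_width: 0.0611
gripper_force: 54.9
t 25.4 yang -100.39 q6 60 roll units -1.21 shift [-1.83 -5.99  1.8 ]
```

```bash

python3 -m jog '[{"linear":[0,0,0],"roll":-0.6},{"linear":[0,0,0],"roll":-0.6},{"linear":[-0.26,-0.86,0],"roll":0},{"linear":[-0.26,-0.86,0],"roll":0},{"linear":[-0.26,-0.86,0],"roll":0},{"linear":[-0.26,-0.86,0],"roll":0},{"linear":[-0.26,-0.86,0],"roll":0},{"linear":[-0.26,-0.86,0],"roll":0},{"linear":[-0.26,-0.83,0],"roll":0},{"linear":[0,0,0],"roll":0},{"linear":[0,0,0],"roll":0},{"linear":[0,0,0],"roll":0}]' | head -1
python3 - <<'E'
from h import *
plan(.5055,-.0805,.120,-94.36)
E
```

```text
time_s: 26.38
t 26.4 yang -94.38 q6 72 roll units -0.0 shift [-0.    0.    1.76]
```

```bash

python3 -m jog '[{"linear":[0,0,0.4],"roll":0},{"linear":[0,0,0.5],"roll":0},{"linear":[0,0,0.4],"roll":0},{"linear":[0,0,0.3],"roll":0},{"linear":[0,0,0.17],"roll":0},{"linear":[0,0,0],"roll":0},{"linear":[0,0,0],"roll":0},{"linear":[0,0,0],"roll":0}]' | sed -n '2p;4p'
python3 -m jog '[{"linear":[0,0,0],"roll":0},{"linear":[0,0,0],"roll":0},{"linear":[0,0,0],"roll":0},{"linear":[0,0,0],"roll":0}]' 0.7 | sed -n '2p;4p'
python3 -m jog '[{"linear":[0,0,-0.4],"roll":0},{"linear":[0,0,-0.9],"roll":0},{"linear":[0,0,-1],"roll":0},{"linear":[0,0,-0.3],"roll":0},{"linear":[0,0,0],"roll":0},{"linear":[0,0,0],"roll":0}]'|head -1
python3 - <<'E'
from h import *
plan(.498,.152,.225,-9.83)
E
```

```text
position: [0.5061, -0.081, 0.1201]
ft_force: [0.4, 1.0, -1.5]
position: [0.506, -0.0804, 0.1203]
ft_force: [-0.1, -0.4, 0.6]
time_s: 27.88
t 27.9 yang -94.39 q6 72 roll units -16.91 shift [ 5.69 -1.18 -0.02]
```

```bash

python3 -m jog '[{"linear":[0,0,0],"roll":-1},{"linear":[0,0,0],"roll":-1},{"linear":[0,0,0],"roll":-1},{"linear":[0,0,0],"roll":-1},{"linear":[0,0,0],"roll":-1},{"linear":[0,0,0],"roll":-1},{"linear":[0,0,0],"roll":-1},{"linear":[0,0,0],"roll":-1},{"linear":[0,0,0],"roll":-1},{"linear":[0,0,0],"roll":-1},{"linear":[0,0,0],"roll":-1},{"linear":[0,0,0],"roll":-1}]' | head -1
python3 -m jog '[{"linear":[0,0,0],"roll":-1},{"linear":[0,0,0],"roll":-1},{"linear":[0,0,0],"roll":-1},{"linear":[0,0,0],"roll":-1},{"linear":[0,0,0],"roll":-0.9},{"linear":[0.8,-0.17,0],"roll":0},{"linear":[0.8,-0.17,0],"roll":0},{"linear":[0.8,-0.17,0],"roll":0},{"linear":[0.8,-0.17,0],"roll":0},{"linear":[0.5,-0.1,0],"roll":0},{"linear":[0,0,0],"roll":0},{"linear":[0,0,0],"roll":0}]' | head -1
python3 - <<'E'
from h import *
plan(.498,.152,.03,-9.83)
C=cam("scene"); im=optics.get_image("scene")
R["white"]=((28,5,135),(90,40,255)); print(np.round(rect(im,"white",.139,C,(230,340,160,290)),3))
C=cam("wrist"); im=optics.get_image("wrist").copy()
o=np.array([[56,42],[22,42],[22,31],[-22,31],[-22,42],[-56,42],[-56,-42],[-22,-42],[-22,-31],[22,-31],[22,-42],[56,-42]])/1000
a=np.radians(80.17); P=o@np.array([[np.cos(a),np.sin(a)],[-np.sin(a),np.cos(a)]])+(.498,.152)
cv2.polylines(im,[np.int32(topix(np.c_[P,np.full(12,.052)],C))],True,(0,255,0),1)
cv2.imwrite("pics/w7.png",im[:,:,::-1])
E
```

```text
time_s: 28.88
time_s: 29.88
t 29.9 yang -9.78 q6 4 roll units 0.01 shift [ 1.98 -0.38  4.82]
[ 0.602  0.038 35.126  2.198 -1.234]
```

View pics/w7.png

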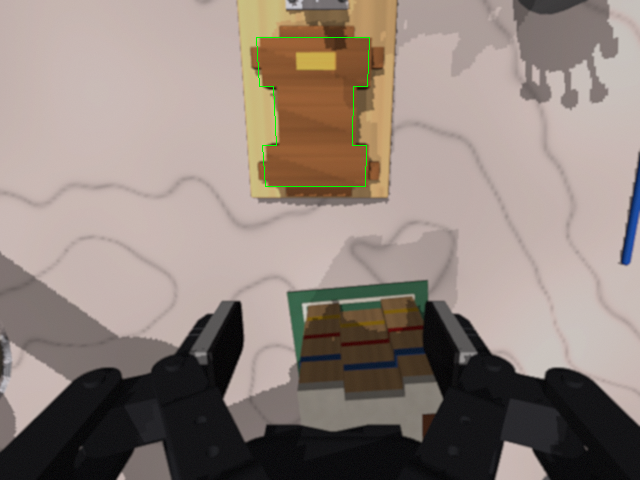

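```bash

python3 -m jog '[{"linear":[0.7,-0.13,0],"roll":0},{"linear":[0.7,-0.13,0],"roll":0},{"linear":[0.58,-0.1,0],"roll":0},{"linear":[0,0,0.6],"roll":0},{"linear":[0,0,0.8],"roll":0},{"linear":[0,0,0.8],"roll":0},{"linear":[0,0,0.6],"roll":0},{"linear":[0,0,0],"roll":0},{"linear":[0,0,0],"roll":0}]' | sed -n '2p;4p'
python3 - <<'E'
from h import *
plan(.498,.152,.03,-9.83)
E
```

```text
position: [0.5, 0.1504, 0.1117]
ft_force: [0.7, 0.5, 1.7]
t 30.7 yang -9.98 q6 14 roll units -0.03 shift [ 0.03 -0.05  2.04]
```

```bash

python3 -m jog '[{"linear":[0.03,-0.04,0.6],"roll":0},{"linear":[0,0,0.7],"roll":0},{"linear":[0,0,0.5],"roll":0},{"linear":[0,0,0.22],"roll":0},{"linear":[0,0,0],"roll":0},{"linear":[0,0,0],"roll":0}]' | sed -n '2p;4p'
python3 -m jog '[{"linear":[0,0,0],"roll":0},{"linear":[0,0,0],"roll":0},{"linear":[0,0,0],"roll":0},{"linear":[0,0,0],"roll":0},{"linear":[0,0,0],"roll":0},{"linear":[0,0,0],"roll":0}]' -1 50
python3 -m jog '[{"linear":[0,0,-0.3],"roll":0},{"linear":[0,0,-0.7],"roll":0},{"linear":[0,0,-0.9],"roll":0},{"linear":[0,0,-0.9],"roll":0},{"linear":[0,0,-0.9],"roll":0},{"linear":[0,0,-0.9],"roll":0},{"linear":[0,0,-0.6],"roll":0},{"linear":[0,0,0],"roll":0},{"linear":[0,0,0],"roll":0}]'
python3 - <<'E'
from h import *
plan(.5055,-.0805,.155,-94.36)
C=cam("top"); im=optics.get_image("top"); cv2.imwrite("pics/t8.png",im[160:310,180:510,::-1])
E
```

```text
position: [0.4997, 0.1526, 0.0327]
ft_force: [0.0, 0.3, 1.1]
time_s: 31.73
position: [0.4999, 0.1528, 0.0335]
tool_rot: [[0.172, 0.985, 0.004], [0.985, -0.172, 0.0], [0.001, 0.004, -1.0]]
ft_force: [-0.1, -1.0, 6.4]
grip_width: 0.061
gripper_force: 55.0
time_s: 32.48
position: [0.4986, 0.1528, 0.2409]
tool_rot: [[0.172, 0.985, 0.004], [0.985, -0.172, 0.0], [0.001, 0.003, -1.0]]
ft_force: [-0.1, -0.3, -3.2]
grip_width: 0.0606
gripper_force: 55.7
t 32.5 yang -9.89 q6 14 roll units 16.89 shift [0.61 5.8  2.17]
```

View pics/t8.png

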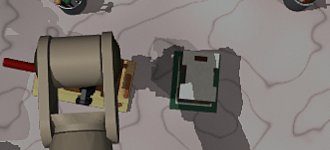

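```bash

python3 -m jog '[{"linear":[0,0,0],"roll":1},{"linear":[0,0,0],"roll":1},{"linear":[0,0,0],"roll":1},{"linear":[0,0,0],"roll":1},{"linear":[0,0,0],"roll":1},{"linear":[0,0,0],"roll":1},{"linear":[0,0,0],"roll":1},{"linear":[0,0,0],"roll":1},{"linear":[0,0,0],"roll":1},{"linear":[0,0,0],"roll":1},{"linear":[0,0,0],"roll":1},{"linear":[0,0,0],"roll":1}]' | head -1
python3 -m jog '[{"linear":[0,0,0],"roll":1},{"linear":[0,0,0],"roll":1},{"linear":[0,0,0],"roll":1},{"linear":[0,0,0],"roll":1},{"linear":[0,0,0],"roll":0.9},{"linear":[0.1,0.9,0],"roll":0},{"linear":[0.1,0.9,0],"roll":0},{"linear":[0.1,0.9,0],"roll":0},{"linear":[0.1,0.9,0],"roll":0},{"linear":[0.1,0.9,0],"roll":0},{"linear":[0.1,0.7,0],"roll":0},{"linear":[0,0.6,0],"roll":0}]' | head -1
python3 -m jog '[{"linear":[0,0,0],"roll":0},{"linear":[0,0,0],"roll":0}]' | head -1
python3 - <<'E'
from h import *
plan(.5055,-.0805,.1555,-94.36)
E
```

```text
time_s: 33.53
time_s: 34.53
time_s: 34.7
t 34.7 yang -94.53 q6 72 roll units -0.03 shift [ 0.04 -0.01  2.06]
```

```bash

python3 -m jog '[{"linear":[0.04,0,0.5],"roll":-0.03},{"linear":[0,0,0.6],"roll":0},{"linear":[0,0,0.5],"roll":0},{"linear":[0,0,0.3],"roll":0},{"linear":[0,0,0.15],"roll":0},{"linear":[0,0,0],"roll":0},{"linear":[0,0,0],"roll":0},{"linear":[0,0,0],"roll":0}]' | sed -n '2p;4p'
python3 -m jog '[{"linear":[0,0,0],"roll":0},{"linear":[0,0,0],"roll":0},{"linear":[0,0,0],"roll":0},{"linear":[0,0,0],"roll":0}]' 0.7 | sed -n '2p;4p'
python3 -m jog '[{"linear":[0,0,-0.4],"roll":0},{"linear":[0,0,-0.9],"roll":0},{"linear":[0,0,-0.8],"roll":0},{"linear":[0,0,-0.2],"roll":0},{"linear":[0,0,0],"roll":0},{"linear":[0,0,0],"roll":0}]'|head -1
python3 - <<'E'
from h import *
plan(.5375,.3665,.25,-9.83)
E
```

```text
position: [0.5067, -0.0802, 0.158]
ft_force: [-0.7, -0.8, -2.2]
position: [0.5065, -0.0805, 0.1577]
ft_force: [0.6, -0.8, -0.3]
time_s: 36.2
t 36.2 yang -94.25 q6 72 roll units -16.88 shift [11.14 -1.13 -0.03]
```

```bash

python3 -m jog '[{"linear":[0,0,0],"roll":-1},{"linear":[0,0,0],"roll":-1},{"linear":[0,0,0],"roll":-1},{"linear":[0,0,0],"roll":-1},{"linear":[0,0,0],"roll":-1},{"linear":[0,0,0],"roll":-1},{"linear":[0,0,0],"roll":-1},{"linear":[0,0,0],"roll":-1},{"linear":[0,0,0],"roll":-1},{"linear":[0,0,0],"roll":-1},{"linear":[0,0,0],"roll":-1},{"linear":[0,0,0],"roll":-1}]' 0.3 | head -1
python3 -m jog '[{"linear":[0,0,0],"roll":-1},{"linear":[0,0,0],"roll":-1},{"linear":[0,0,0],"roll":-1},{"linear":[0,0,0],"roll":-1},{"linear":[0,0,0],"roll":-0.9},{"linear":[0.86,-0.09,0],"roll":0},{"linear":[0.86,-0.09,0],"roll":0},{"linear":[0.86,-0.09,0],"roll":0},{"linear":[0.86,-0.09,0],"roll":0},{"linear":[0.86,-0.09,0],"roll":0},{"linear":[0.86,-0.09,0],"roll":0},{"linear":[0.86,-0.09,0],"roll":0}]' | head -1
python3 -m jog '[{"linear":[0.86,-0.09,0],"roll":0},{"linear":[0.86,-0.09,0],"roll":0},{"linear":[0.86,-0.09,0],"roll":0},{"linear":[0.86,-0.09,0],"roll":0},{"linear":[0.86,-0.09,0],"roll":0},{"linear":[0.86,-0.09,0],"roll":0},{"linear":[0,0,0],"roll":0},{"linear":[0,0,0],"roll":0},{"linear":[0,0,0],"roll":0}]' | head -1
python3 - <<'E'
from h import *
plan(.5365,.366,.082,-9.83)
C=cam("top"); im=optics.get_image("top"); cv2.imwrite("pics/t9.png",cv2.resize(im[140:310,200:510,::-1],None,fx=2.5,fy=2.5,interpolation=2))
o=np.array([[56,42],[-56,42],[-56,-42],[56,-42]])/1000
E
```

```text
time_s: 37.2
time_s: 38.2
time_s: 38.95
t 39.0 yang -9.74 q6 34 roll units 0.02 shift [-0.03  0.04  4.14]
```

View pics/t9.png

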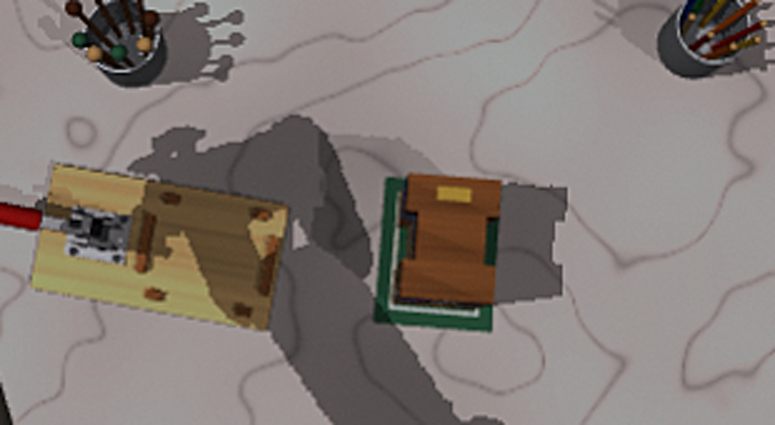

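```bash
python3 - <<'E'
from h import *
c=np.array([(408,175),(501,180),(495,304),(402,298)])/2.5+(200,140)-.2
W=toworld(c,.173,cam("top")); print(W.round(4),W.mean(0))
E
python3 -m jog '[{"linear":[-0.03,0.04,0.8],"roll":0},{"linear":[0,0,0.8],"roll":0},{"linear":[0,0,0.8],"roll":0},{"linear":[0,0,0.8],"roll":0},{"linear":[0,0,0.6],"roll":0},{"linear":[0,0,0.35],"roll":0},{"linear":[0,0,0],"roll":0},{"linear":[0,0,0],"roll":0}]' | sed -n '2p;4p'
python3 -m jog '[{"linear":[0,0,0],"roll":0},{"linear":[0,0,0],"roll":0},{"linear":[0,0,0],"roll":0},{"linear":[0,0,0],"roll":0},{"linear":[0,0,0],"roll":0},{"linear":[0,0,0],"roll":0}]' -1 25
python3 - <<'E'
from h import *
plan(.518,.268,.153,-9.83)
E
```

```text
[[ 0.5601 -0.0395]
 [ 0.5562 -0.1234]
 [ 0.4445 -0.1175]
 [ 0.4493 -0.0343]] [ 0.50250998 -0.0786978 ]
position: [0.5375, 0.3657, 0.0833]
ft_force: [1.0, -0.0, 1.1]
time_s: 40.17
position: [0.5378, 0.3668, 0.0847]
tool_rot: [[0.169, 0.986, 0.002], [0.986, -0.169, 0.001], [0.001, 0.002, -1.0]]
ft_force: [0.0, -1.6, 6.6]
grip_width: 0.0216
gripper_force: 25.0
t 40.2 yang -9.75 q6 34 roll units 0.02 shift [-2.52 -0.06 -1.71]
```

```bash

python3 -m jog '[{"linear":[-0.06,0,-0.12],"roll":0},{"linear":[-0.16,0,-0.3],"roll":0},{"linear":[-0.19,0,-0.29],"roll":0},{"linear":[-0.22,0,-0.25],"roll":0},{"linear":[-0.26,-0.01,-0.22],"roll":0},{"linear":[-0.29,-0.01,-0.19],"roll":0},{"linear":[-0.3,-0.01,-0.15],"roll":0},{"linear":[-0.33,-0.01,-0.11],"roll":0},{"linear":[-0.33,-0.01,-0.07],"roll":0},{"linear":[-0.34,-0.01,-0.02],"roll":0},{"linear":[-0.06,0,0],"roll":0},{"linear":[0,0,0],"roll":0}]'
python3 -m jog '[{"linear":[0,0,0],"roll":0},{"linear":[0,0,0],"roll":0},{"linear":[0,0,0],"roll":0},{"linear":[0,0,0],"roll":0},{"linear":[0,0,0],"roll":0}]' 0.2
python3 -m jog '[{"linear":[0,0,-0.4],"roll":0},{"linear":[0,0,-0.7],"roll":0},{"linear":[0,0,-0.8],"roll":0},{"linear":[0,0,-0.8],"roll":0},{"linear":[0.5,0,0],"roll":0},{"linear":[0.8,0,0],"roll":0},{"linear":[0.8,0,0],"roll":0},{"linear":[0.4,0,0],"roll":0},{"linear":[0,0,0],"roll":0},{"linear":[0,0,0],"roll":0},{"linear":[0,0,0],"roll":0},{"linear":[0,0,0],"roll":0}]'
python3 - <<'E'
from h import *
cv2.imwrite("pics/s9.png",cv2.resize(optics.get_image("scene")[140:360,120:480,::-1],None,fx=2.2,fy=2.2,interpolation=2))
E
```

```text
time_s: 41.17
position: [0.5202, 0.266, 0.154]
tool_rot: [[0.171, 0.985, 0.007], [0.985, -0.171, 0.001], [0.002, 0.007, -1.0]]
ft_force: [7.8, -1.9, 3.6]
grip_width: 0.018
gripper_force: 23.4
time_s: 41.58
position: [0.5174, 0.2672, 0.1519]
tool_rot: [[0.169, 0.986, -0.001], [0.986, -0.169, -0.0], [-0.0, -0.001, -1.0]]
ft_force: [0.5, 1.1, -0.0]
grip_width: 0.051
gripper_force: 0.0
time_s: 42.58
position: [0.5347, 0.3646, 0.2603]
tool_rot: [[0.17, 0.985, -0.0], [0.985, -0.17, -0.0], [-0.0, 0.0, -1.0]]
ft_force: [0.1, -0.1, 0.3]
grip_width: 0.051
gripper_force: 0.0
```

View pics/s9.png

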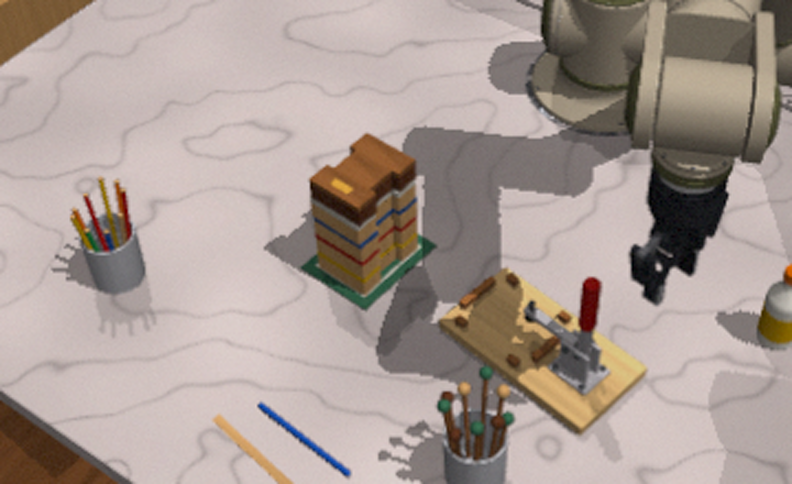

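The column is flush, the handle is upright at the same pixel as at the start, and the gripper is clear of everything.

```bash
python3 -c "
from rig import env
print(env.close_job())"
```

```text
the job is handed in; nothing more can be done
None
```

I handed the job in at about 43 s on the clock: the four pale boxes and the dark glued box stand in one flush column on the mat outline with the glued box on top, the clamp is closed upright on the empty jig, and the pots and glue bottle were not touched; the judge returned no verdict.

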